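Load three keyed spacer rings onto a stepped drive arbor

ROBOT

A 6-joint arm with a two-finger parallel gripper is mounted at the origin on the work surface. World frame = base frame: x ahead of the robot, y to its left, z up, the work surface at z = 0. Lengths are in m, angles in rad, forces in N, time in s.
With the tool pointing down it reaches from about 0.3 to 0.775 m from the base axis. Payload 14.6 kg.
Tool frame: the origin (TCP) lies between the finger pads; the fingertips stand 19 mm ahead of it and the grasp point (between the pads) is the TCP; z points along the fingers, x is the direction in which the jaws open and shut, and the axes are right-handed (so a half turn about z gives the same grasp; the last joint's range is limited). The gripper opens to 85 mm and grips with 20 to 120 N. Pads are 22 mm wide; open, the fingers measure 114 mm over their backs; the gripper's body (76 mm by 85 mm) begins 54 mm behind the grasp point. The pads swing forward as they close: fully open they stand 13 mm farther back than shut.
Start: joints at [1.237, 0.3, 1.521, -0, 1.321, -0.067], TCP at [0.145, 0.531, 0.214] pointing down, gripper open.
Joint ranges: [-3.03, 3.03], [-0.79, 2.21], [0.23, 2.52], [-1.04, 4.18], [0, 3.07], [-2.55, 2.55]. Speed limits (rad/s): [2.22, 2.22, 2.57, 3.14, 3.14, 3.14].

INTERFACE

Orientations are given as a unit quaternion [x, y, z, w].
In Python, from station import * gives the robot as it stands.
- The arm moves only by the tool jog_arm, never from a script. Its argument "targets" is a list of rows, each an object with "dr": the turn, a rotation vector about the tool's x, y, z in degrees, a list of three; "translation": the shift along the tool's x, y, z in m, a list of three; "gripper": the opening, from -1 (shut) to 1 (fully open). In form: [{"dr": [ax, ay, az], "translation": [dx, dy, dz], "gripper": gripper}, ...]. A call has 1 to 20 rows; each row shifts and turns the commanded pose from where the row before left it, along the tool's axes as they then stand; what a row does not reach is not made up. A row lasts 1/10 s, in which the tool goes at most 50 mm and 8.59 degrees, less where a joint would pass 70% of its speed; a pose out of reach is approached as far as the arm can. A call with a gripper value outside its range is refused whole. The fingers move at their own pace and stop on an object; the grip force is fixed at half the most. Time passes only in rows, so rows that do not move let the fingers close. It gives the time, the measured TCP pose, the force and the opening at its end, in the units of the state.
- state(): the state, without advancing time (a new reading comes with each control period).
- grab_frame(name): name is "scene" or "top" or "wrist"; returns a dict with "color" (420x560x3 uint8, blue, green, red), "z_map" (420x560 float32, m along the optical axis (not along the pixel's ray), 0 where there is no reading), "intrinsics" (3x3 intrinsics, pixels), "dist_coeffs" ([k1, k2, p1, p2, k3] as OpenCV has them; the pictures are not rectified), "view" (4x4, takes a point from world to camera coordinates). Camera axes: x right, y down, z forward; pixel columns grow to the right and rows downward; lengths in m; the calibration is good to about 2 mm. A picture is of the moment at which its call begins.
- job_done(): hands the job in, once; it reports no verdict.
The state is a dict: "time_s": time; "q": joint angles; "joint_vel": joint speeds; "tau": joint torques, N m; "ee_pos": TCP position; "ee_rot": TCP orientation; "force": force on the tool from outside, world axes, zero at the start; "moment": the same for the moment, N m; "gripper_width": finger opening in m.
Only numpy, scipy, OpenCV 4.12 (cv2) and the standard library are available. Lean on these libraries where they do the work, as an engineer would, in place of code of your own. Each camera call takes 0.05 s, during which the arm holds its last target. There are 200 camera calls.

TASK

Load the three aluminium spacer rings onto the stepped drive arbor: largest bore first on the bottom land, then the middle one, then the smallest on top, each slid down over its drive keys until it sits fully home, flat on its own shoulder. Nobody marked how the arbor's keys are turned, so rest each ring lightly on them and turn it until it drops in: never force a ring or a finger against the arbor with more than 60 N. Let go of everything at the end and leave the grease pot, the oil seal and the caliper where they lie.

Things in the scene. Friction and masses are not known exactly. Their poses are not given: they have to be found in the camera images.
- quill: Steel bearing sleeve clamped upright in a stand; fixed, never moves. It carries the arbor, which spins in it. Origin: on the axis in the plane of the arbor's bottom shoulder; z up the axis. Clamped higher or lower from job to job: origin 54 to 72 mm above the bench. Directly under the origin is the arbor's collar, 46 mm across, 10.5 mm deep; the sleeve below is 37 mm across.
- stand: Dark grey cast-iron stand fixed to the bench, holds the sleeve. Base plate 130 x 100 mm (x, y), 16 mm thick; round boss 54 mm across up to 42 mm above the bench; two clamp lugs reach 49 mm from the axis to its -x, up to 38 mm high. Origin: underside, on the arbor's axis.
- seat_l (a point): Bottom shoulder of the arbor: point on the axis at its face, where the large-bore spacer's underside must rest. The steel arbor has three lands, each 16 mm tall, top 2 mm of each chamfered at 45 degrees; this land is 36.5 mm in diameter. On each land four steel keys, 90 degrees apart, rise from the shoulder to 10 mm above it: 5 mm wide, standing 3 mm out of the land.
- seat_m (a point): Middle shoulder, 16 mm above the bottom one, for the middle-bore spacer; land 27.5 mm in diameter, keys as on the bottom land and in line with them. The arbor starts turned at random and its angle is not measured (the keys can be seen). A spacer let down on its own land stops flat on the key tops, 10 mm short of home, unless its keyways face the keys within 1.25 mm; then it slides home freely.
- seat_s (a point): Top shoulder, 32 mm above the bottom one, for the small-bore spacer; land 18.5 mm in diameter, keys in line with the others; flat end 16 mm higher. The arbor turns in its sealed bearings against a steady drag of 0.2 N m and stays where it is left. A spacer turned under a light push (3 to 8 N) slips over the key tops until it drops in; pushed much harder it only carries the arbor round.
- spacer_l: Large-bore spacer: plain aluminium ring, outside 56 mm, 14 mm thick, through bore 38 mm, with four through keyways 7.5 mm wide, 3.5 mm deep, lying on its own +x, +y, -x and -y. Same both ways up. Starts loose, flat on the bench in one of three places (varies). The three differ only in bore. Origin: centre of its underside; z along the bore. About 50 g.
- spacer_m: Middle-bore spacer: plain aluminium ring, outside 56 mm, 14 mm thick, through bore 29 mm, with four through keyways 7.5 mm wide, 3.5 mm deep, lying on its own +x, +y, -x and -y. Same both ways up. Starts loose, flat on the bench in one of three places (varies). The three differ only in bore. Origin: centre of its underside; z along the bore. About 66 g.
- spacer_s: Small-bore spacer: plain aluminium ring, outside 56 mm, 14 mm thick, through bore 20 mm, with four through keyways 7.5 mm wide, 3.5 mm deep, lying on its own +x, +y, -x and -y. Same both ways up. Starts loose, flat on the bench in one of three places (varies). The three differ only in bore. Origin: centre of its underside; z along the bore. About 78 g.
- spacer_l_center (a point): Centre of the large-bore spacer: on the bore axis at half its thickness (7 mm from either face).
- spacer_m_center (a point): Centre of the middle-bore spacer: on the bore axis at half its thickness (7 mm from either face).
- spacer_s_center (a point): Centre of the small-bore spacer: on the bore axis at half its thickness (7 mm from either face).
- grease_pot: Bystander: white plastic pot with a yellow band and lid, 77 mm across, 76 mm tall, standing loose on the bench. Origin: centre of its underside.
- oil_seal: Bystander: black rubber oil seal, 72 mm outside, 48 mm bore, 10 mm thick, lying loose on the bench. Origin: centre of its underside.
- caliper: Bystander: dial caliper lying loose on the bench, beam 230 mm long along its x axis, jaws at its +x end reaching 49 mm to +y, round black dial on the beam; at most 17 mm tall. Origin: middle of the beam, underside.
Things that resemble listed ones, but are neither listed nor needed, are in the scene too. Leave any red look-alike of the spacer_l alone.

How it is judged:
On the way, in this order (a step that is already met when the one before it is completed fails the run):
1. the large-bore spacer sits home on the bottom shoulder (z of spacer_l_center in the frame of quill between 0.005 and 0.0085 m and horizontal distance between spacer_l_center and quill below 0.002 m and angle between the z axis of spacer_l and the z axis of quill, either way round below 0.06 rad), for 0.2 s.
2. then the middle-bore spacer sits home on the middle shoulder (z of spacer_m_center in the frame of quill between 0.021 and 0.0245 m and horizontal distance between spacer_m_center and quill below 0.002 m and angle between the z axis of spacer_m and the z axis of quill, either way round below 0.06 rad), for 0.2 s.
3. then the small-bore spacer sits home on the top shoulder (z of spacer_s_center in the frame of quill between 0.037 and 0.0405 m and horizontal distance between spacer_s_center and quill below 0.002 m and angle between the z axis of spacer_s and the z axis of quill, either way round below 0.06 rad), for 0.2 s.
At the end, for the whole second after the job is handed in: All three spacers are home: each one's underside within 1.5 mm of its own shoulder (large bore bottom, middle bore middle, small bore top), its centre within 2 mm of the arbor's axis, its bore within 0.06 rad of upright, and at rest (all of step 1 and all of step 2 and all of step 3 and linear speed of each of spacer_l, spacer_m, spacer_s below 0.02 m/s and angular speed of each of spacer_l, spacer_m, spacer_s below 0.2 rad/s); the robot touches nothing.
It fails at once if a spacer or a finger is forced against the arbor or its sleeve with more than 60 N (contact force between any of spacer_l, spacer_m, spacer_s, the fingers and quill above 60 N).
It fails at once if the grease pot, the oil seal or the caliper is moved by more than 15 mm (distance of any of grease_pot, oil_seal, caliper from where it was at the start of the episode above 0.015 m).
It also fails if it takes over 72 s, if anything falls off the work surface, if the arm or the gripper's body presses on something with over 40 N, if the wrist force passes 120 N, or if a joint passes its speed limit or range.

## Working session

There is one attempt and no reset: what is moved stays moved. The work goes in short steps, Python scripts to look and compute and a tool call to move; the robot and the scene stay as the last step left them, time stands still between calls to the robot, and variables do not carry over. Pictures are saved under pics/ and viewed, on a budget of 10 in all, crops included, one or two more only if the job needs it, and the job is handed in when it is done.

Besides the shell and the picture viewer there is one more tool, called after "Request:" as name([rows], argument=value, ...), one row to a line, values as JSON. jog_arm: Moves the arm, as the interface text tells. Its arguments: {"type":"object","properties":{"targets":{"type":"array"}},"required":["targets"]}

```bash
mkdir -p pics; ls; python3 - <<'E'
from station import *
import cv2,numpy as np,pickle
s=state();print(s)
fr={n:grab_frame(n) for n in("scene","top")}
pickle.dump(fr,open("f0.pkl","wb"))
for n,f in fr.items():
    cv2.imwrite(f"pics/{n}0.png",f["color"]);print(n,f["intrinsics"],f["dist_coeffs"],f["view"])
E
```

```text
pics
{'time_s': 0.0, 'q': array([ 1.23742452e+00,  3.00497140e-01,  1.52157324e+00, -1.79165064e-05,
        1.32069134e+00, -6.66166066e-02]), 'joint_vel': array([ 0.00032581, -0.00029   , -0.00088794,  0.00110245, -0.00014969,
       -0.00101755]), 'tau': array([-1.90746905e-03, -5.43495691e+01, -3.61789119e+01, -1.05801030e-04,
        3.98051387e-03,  5.31738544e-05]), 'ee_pos': array([0.14491625, 0.53030801, 0.21371036]), 'ee_rot': array([ 7.94857874e-01,  6.06795368e-01, -4.82407123e-04,  3.30209045e-04]), 'force': array([ 0.22982778,  0.25817943, -0.68087122]), 'moment': array([ 0.01710845, -0.03628432,  0.03093272]), 'gripper_width': 0.0853731212213092}
scene [[439.43773817   0.         286.14211892]
 [  0.         439.43773817 212.0161326 ]
 [  0.           0.           1.        ]] [0.04279307 0.         0.         0.         0.        ] [[ 0.80509426  0.59277346  0.02104425 -0.45517578]
 [ 0.33738082 -0.42846712 -0.83820648 -0.08885923]
 [-0.48784979  0.68193515 -0.54494682  1.40867542]
 [ 0.          0.          0.          1.        ]]
top [[427.93842287   0.         277.76745574]
 [  0.         427.93842287 207.07625048]
 [  0.           0.           1.        ]] [0.04326403 0.         0.         0.         0.        ] [[ 0.00911049 -0.99992538  0.00813892  0.00557345]
 [-0.99109486 -0.01011074 -0.13277329  0.582808  ]
 [ 0.13284568 -0.00685681 -0.99111302  1.15027561]
 [ 0.          0.          0.          1.        ]]
```

```bash
python3 - <<'E'
import cv2,pickle,numpy as np
f=pickle.load(open("f0.pkl","rb"))
cv2.imwrite("pics/top1.png",cv2.resize(f["top"]["color"],(800,600),interpolation=cv2.INTER_CUBIC))
E
```

```text
(no output)
```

View pics/top1.png

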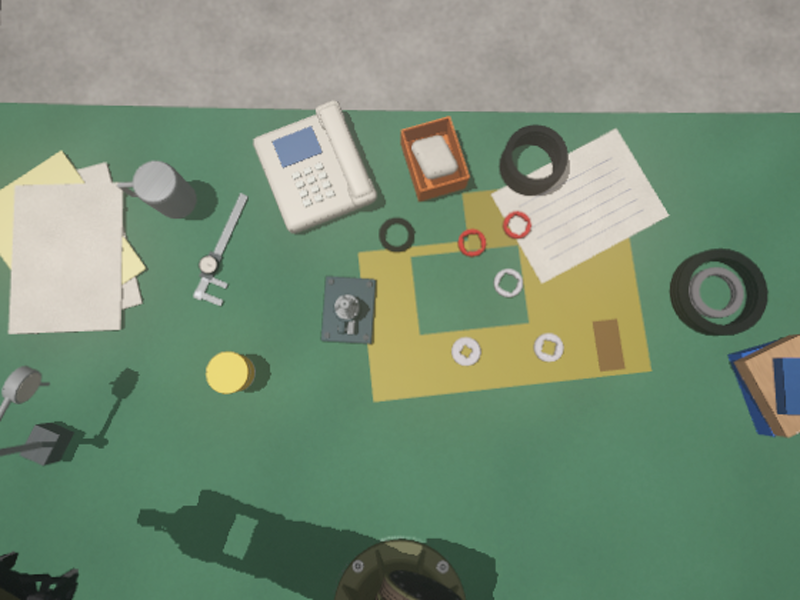

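View pics/scene0.png

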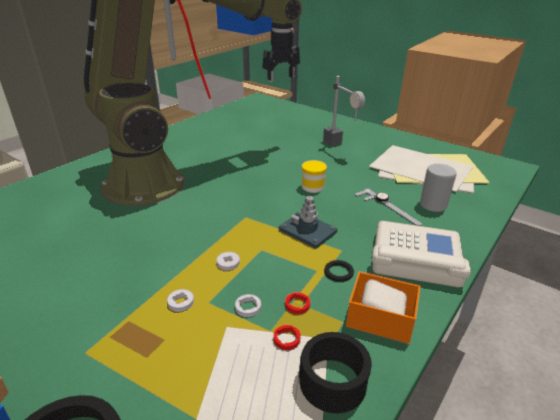

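The top view shows the arbor stand at about (347,308). The three grey rings are at (509,283), (466,351) and (548,347), with red decoys at (472,242) and (517,224). The seal is at (396,235), the pot at (230,372) and the caliper at (215,260). The scene view agrees. Next I'll measure from these images.

```bash
cat > h.py <<'E'
import cv2,numpy as np,pickle
from scipy.spatial.transform import Rotation as R
def rays(f,uv):
    n=cv2.undistortPoints(np.asarray(uv,float).reshape(-1,1,2),f["intrinsics"],np.array(f["dist_coeffs"])).reshape(-1,2)
    V=f["view"];Rw=V[:3,:3].T
    return -Rw@V[:3,3],(Rw@np.c_[n,np.ones(len(n))].T).T
def onplane(f,uv,z):
    c,d=rays(f,uv);return c+d*((z-c[2])/d[:,2])[:,None]
def proj(f,P):
    V=f["view"];return cv2.projectPoints(np.asarray(P,float).reshape(-1,1,3),cv2.Rodrigues(V[:3,:3])[0],V[:3,3],f["intrinsics"],np.array(f["dist_coeffs"]))[0].reshape(-1,2)
def cloud(f):
    h,w=f["z_map"].shape;v,u=np.mgrid[:h,:w];c,d=rays(f,np.c_[u.ravel(),v.ravel()])
    return (c+d*f["z_map"].reshape(-1,1)).reshape(h,w,3)
def rectify(f,cx,cy,z,half,n):
    """metric top-down image of the plane z: column ~ +x, row ~ -y (up=+y)"""
    g=np.linspace(-half,half,n);X,Y=np.meshgrid(cx+g,cy-g)
    p=proj(f,np.c_[X.ravel(),Y.ravel(),np.full(X.size,z)]).astype(np.float32)
    return cv2.remap(f["color"],p[:,0].reshape(n,n),p[:,1].reshape(n,n),cv2.INTER_CUBIC)
E
python3 - <<'E'
from h import *
f=pickle.load(open("f0.pkl","rb"))
t=f["top"];C=cloud(t);s=0.7
for n,(u,v) in dict(A=(509,283),B=(466,351),C=(548,347)).items():
    p=onplane(t,[[u*s,v*s]],.014)[0]
    m=(np.hypot(C[...,0]-p[0],C[...,1]-p[1])<.045)&(C[...,2]>.007)&(C[...,2]<.03)
    g=t["color"].astype(int);w=m&(np.ptp(g,axis=2)<45)&(g.min(2)>110)
    vv,uu=np.where(w);k=cv2.findContours(w.astype(np.uint8),cv2.RETR_EXTERNAL,cv2.CHAIN_APPROX_NONE)[0]
    k=max(k,key=cv2.contourArea)[:,0,:];(cx,cy),r=cv2.minEnclosingCircle(onplane(t,k,.014)[:,:2].astype(np.float32))
    print(n,p.round(4),'fit',cx,cy,r,'n',w.sum(),'z',np.median(C[w][:,2]))
P=onplane(t,[[347*s,308*s]],.1)[0];print(P)
for nm in("top","scene"):
    C=cloud(f[nm]);m=np.hypot(C[...,0]-P[0],C[...,1]-P[1])<.1
    z=C[...,2]
    for lo,hi in((.012,.02),(.034,.05),(.05,.07),(.07,.085),(.085,.1),(.1,.115),(.115,.13)):
        q=C[m&(z>lo)&(z<hi)]
        if len(q):print(nm,lo,len(q),np.median(q,0).round(4),q.min(0).round(4),q.max(0).round(4))
tiles=[cv2.resize(rectify(t,*onplane(t,[[u*s,v*s]],.014)[0][:2],.014,.04,300),(300,300)) for u,v in((509,283),(466,351),(548,347))]
cv2.imwrite("pics/tiles.png",np.hstack(tiles)[:, :])
E
```

```text
A [ 0.6141 -0.2122  0.014 ] fit 0.6150705218315125 -0.2082892209291458 0.02833522856235504 n 151 z 0.013538047928750574
B [ 0.4782 -0.1257  0.014 ] fit 0.4782009720802307 -0.12390483915805817 0.027795463800430298 n 249 z 0.013730821155498951
C [ 0.4878 -0.2866  0.014 ] fit 0.4887567162513733 -0.2870425879955292 0.028828879818320274 n 217 z 0.013380087612013147
[0.55102237 0.1029405  0.1       ]
top 0.012 1070 [0.559  0.1066 0.0156] [0.4919 0.0561 0.012 ] [0.6227 0.1611 0.02  ]
top 0.034 142 [0.5316 0.104  0.0394] [0.5096 0.0819 0.034 ] [0.5822 0.1348 0.0494]
top 0.05 76 [0.5489 0.1014 0.0611] [0.5351 0.0865 0.0517] [0.5791 0.1303 0.0695]
top 0.07 58 [0.5523 0.1043 0.0762] [0.5395 0.0889 0.0708] [0.5772 0.1289 0.0838]
top 0.085 45 [0.5534 0.1035 0.0919] [0.5409 0.0929 0.0854] [0.5727 0.1223 0.0986]
top 0.1 48 [0.5569 0.1076 0.108 ] [0.5469 0.0972 0.101 ] [0.568  0.1184 0.1127]
scene 0.012 674 [0.5867 0.0846 0.016 ] [0.4939 0.0499 0.0122] [0.6287 0.1553 0.02  ]
scene 0.034 170 [0.5649 0.0935 0.0403] [0.5109 0.0781 0.0342] [0.5868 0.1242 0.0477]
scene 0.05 116 [0.5714 0.0913 0.0614] [0.5401 0.0818 0.0501] [0.5839 0.1244 0.0698]
scene 0.07 85 [0.5682 0.0952 0.0774] [0.5403 0.0847 0.07  ] [0.5813 0.1113 0.085 ]
scene 0.085 62 [0.5656 0.0991 0.0915] [0.5444 0.0911 0.0851] [0.5776 0.1142 0.0999]
scene 0.1 48 [0.5636 0.102  0.1056] [0.5482 0.0937 0.1004] [0.5719 0.1123 0.1122]
```

```bash
python3 - <<'E'
from station import *
from h import *
f=grab_frame("wrist");s=state();V=f["view"];T=R.from_quat(s["ee_rot"]).as_matrix()
c=-V[:3,:3].T@V[:3,3];print("cam in tool",T.T@(c-s["ee_pos"]),"cam axes in tool\n",T.T@V[:3,:3].T,f["intrinsics"][0,0])
for n,p in dict(arb=(.5575,.106,.23),B=(.478,-.124,.23),A=(.615,-.209,.23)).items(): print(n,(T.T@(np.array(p)-s["ee_pos"])).round(4))
E
```

```text
cam in tool [-0.0005269  -0.08073428 -0.15972578] cam axes in tool
 [[ 9.99999207e-01  9.23583734e-05 -1.25561781e-03]
 [ 3.07296666e-04  9.49237717e-01  3.14559472e-01]
 [ 1.22093198e-03 -3.14559608e-01  9.49236937e-01]] 378.4138560244552
arb [-0.3006  0.5098 -0.0159]
B [-0.5434  0.4938 -0.0157]
A [-0.5893  0.6483 -0.0156]
```

View pics/tiles.png

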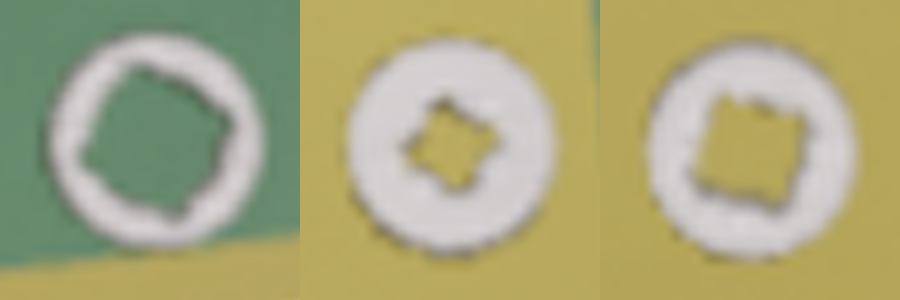

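The tiles give A (green patch) as the large bore, B as the small and C as the middle. Now I'll put the wrist camera over the arbor.

Request:
jog_arm([
  {"dr":[0,0,0],"translation":[-0.02,0.034,0],"gripper":1},
  {"dr":[0,0,0],"translation":[-0.02,0.034,0],"gripper":1},
  {"dr":[0,0,0],"translation":[-0.02,0.034,0],"gripper":1},
  {"dr":[0,0,0],"translation":[-0.02,0.034,0],"gripper":1},
  {"dr":[0,0,0],"translation":[-0.02,0.034,0],"gripper":1},
  {"dr":[0,0,0],"translation":[-0.02,0.034,0],"gripper":1},
  {"dr":[0,0,0],"translation":[-0.02,0.034,0],"gripper":1},
  {"dr":[0,0,0],"translation":[-0.02,0.034,0],"gripper":1},
  {"dr":[0,0,0],"translation":[-0.02,0.034,0],"gripper":1},
  {"dr":[0,0,0],"translation":[-0.02,0.034,0],"gripper":1},
  {"dr":[0,0,0],"translation":[-0.02,0.034,0],"gripper":1},
  {"dr":[0,0,0],"translation":[-0.02,0.034,0],"gripper":1},
  {"dr":[0,0,0],"translation":[-0.02,0.034,0],"gripper":1},
  {"dr":[0,0,0],"translation":[-0.02,0.034,0],"gripper":1},
  {"dr":[0,0,0],"translation":[-0.02,0.034,0],"gripper":1},
  {"dr":[0,0,0],"translation":[0,0,0],"gripper":1},
  {"dr":[0,0,0],"translation":[0,0,0],"gripper":1},
])

```text
time_s: 1.85
ee_pos: [0.5578, 0.1062, 0.2137]
ee_rot: [0.795, 0.606, -0.0, -0.0]
force: [0.3, 1.4, -0.1]
gripper_width: 0.0851
```

```bash
python3 - <<'E'
from station import *
from h import *
f=grab_frame("wrist");s=state();print(s["time_s"],s["ee_pos"],s["ee_rot"],s["force"])
pickle.dump((f,s),open("w1.pkl","wb"));C=cloud(f);z=C[...,2]
m=np.hypot(C[...,0]-.557,C[...,1]-.105)<.05
h,e=np.histogram(z[m&(z>.045)],np.arange(.045,.125,.001));print([(round(e[i],3),h[i]) for i in range(len(h)) if h[i]>60])
zt=np.percentile(z[m],99.5);print("top",zt)
k=m&(abs(z-zt)<.003);print("topdisc",np.median(C[k],0),C[k].min(0),C[k].max(0))
im=rectify(f,.557,.105,.062+.016+.01,.035,560);cv2.imwrite("pics/w1.png",np.hstack([cv2.resize(f["color"],(560,420))]));cv2.imwrite("pics/w1r.png",im)
E
```

```text
1.9 [0.55750399 0.10689355 0.21392489] [ 7.94934348e-01  6.06695320e-01 -3.04956707e-04 -2.78969259e-04] [-0.05212241  0.72448084  0.27616898]
[(np.float64(0.06), np.int64(64)), (np.float64(0.061), np.int64(223)), (np.float64(0.062), np.int64(172)), (np.float64(0.076), np.int64(106)), (np.float64(0.077), np.int64(130)), (np.float64(0.078), np.int64(84)), (np.float64(0.092), np.int64(70)), (np.float64(0.093), np.int64(106)), (np.float64(0.108), np.int64(69)), (np.float64(0.109), np.int64(208)), (np.float64(0.11), np.int64(132))]
top 0.317528428646948
topdisc [0.53687181 0.09182795 0.31607259] [0.53082941 0.0741297  0.31453103] [0.55429376 0.14520185 0.31910545]
```

View pics/w1.png

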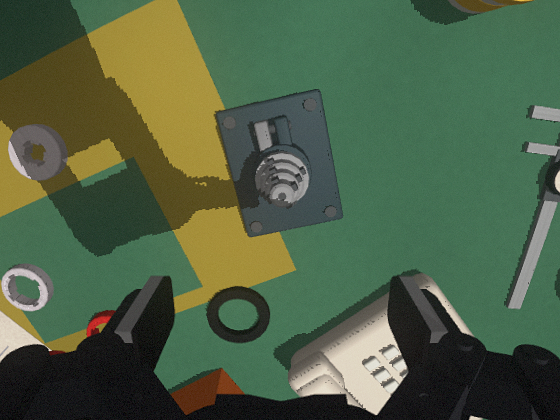

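```bash
python3 - <<'E'
from h import *
from scipy.optimize import least_squares
f,s=pickle.load(open("w1.pkl","rb"));C=cloud(f);z=C[...,2]
for o in(0,.016,.032,.048):
    Z=.0613+o;m=(np.hypot(C[...,0]-.557,C[...,1]-.105)<.03)&(abs(z-Z)<.002);P=C[m];print(o,m.sum(),P.mean(0),np.median(z[m]),(P.min(0)+P.max(0))/2,np.ptp(P,axis=0))
t=[]
for o in(.0,.010,.026,.042,):
    im=rectify(f,.557,.105,.0613+o,.03,300)
    for r in(5,10):cv2.circle(im,(150,150),int(r*10/2*1),(0,0,255),1) if 0 else None
    t.append(im)
cv2.imwrite("pics/r1.png",np.vstack([np.hstack(t[:2]),np.hstack(t[2:])]))
E
```

```text
0 494 [0.54848948 0.10864002 0.06176248] 0.06182457774962544 [0.55724149 0.1059286  0.061375  ] [0.0444808  0.04549886 0.00381277]
0.016 363 [0.55012497 0.10787123 0.07730135] 0.07729532148265528 [0.55700835 0.10601951 0.07730137] [0.03469151 0.03572411 0.00399589]
0.032 274 [0.55240783 0.10763036 0.09318989] 0.0932515924406056 [0.55668043 0.10602147 0.09331287] [0.02577282 0.02692617 0.00396926]
0.048 454 [0.55705134 0.10617853 0.10952983] 0.10962588985783181 [0.5577454  0.10606617 0.10930015] [0.01777621 0.01801232 0.00397555]
```

View pics/r1.png

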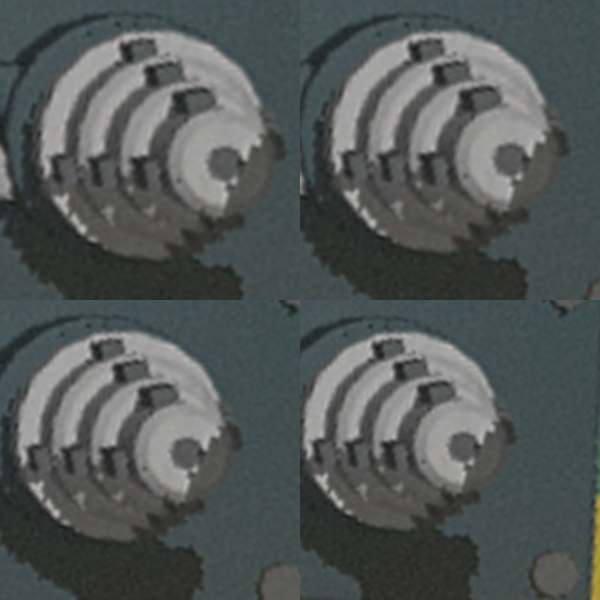

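The axis is near (0.557, 0.106) with the bottom shoulder at z≈0.0615. The keys sit at about 13° (mod 90): the rectified tiles show key tops at (127,48) and (60,165) about axis (150,145). Next is a closer look at A, the large ring.

Request:
jog_arm([
  {"dr":[0,0,0],"translation":[-0.036,0.017,0],"gripper":1},
  {"dr":[0,0,0],"translation":[-0.036,0.017,0],"gripper":1},
  {"dr":[0,0,0],"translation":[-0.036,0.017,0],"gripper":1},
  {"dr":[0,0,0],"translation":[-0.036,0.017,0.02],"gripper":1},
  {"dr":[0,0,0],"translation":[-0.036,0.017,0.023],"gripper":1},
  {"dr":[0,0,0],"translation":[-0.036,0.017,0.023],"gripper":1},
  {"dr":[0,0,0],"translation":[-0.036,0.018,0.023],"gripper":1},
  {"dr":[0,0,0],"translation":[-0.037,0.018,0.025],"gripper":1},
  {"dr":[0,0,0],"translation":[0,0,0],"gripper":1},
  {"dr":[0,0,0],"translation":[0,0,0],"gripper":1},
])

```text
time_s: 2.9
ee_pos: [0.6145, -0.2078, 0.0998]
ee_rot: [0.795, 0.607, -0.0, -0.001]
force: [0.6, 0.6, 0.9]
gripper_width: 0.0856
```

```bash
cat > ring.py <<'E'
from station import *
from h import *
from scipy.optimize import minimize
def model(bore,half=.04,n=320):
    g=np.linspace(-half,half,n);X,Y=np.meshgrid(g,-g);r=np.hypot(X,Y)
    hole=(r<bore/2)|((np.abs(Y)<.00375)&(np.abs(X)<bore/2+.0035))|((np.abs(X)<.00375)&(np.abs(Y)<bore/2+.0035))
    return X,Y,r
def fit(f,x,y,bore,zt=.014):
    """ring centre and keyway angle: bright-metal mask on plane zt against the ring's outline"""
    n=320;half=.04
    for it in range(2):
        im=rectify(f,x,y,zt,half,n).astype(float)
        w=cv2.GaussianBlur(((np.ptp(im,axis=2)<35)&(im.min(2)>105)).astype(np.float32),(0,0),2)
        px=2*half/(n-1)
        def cost(p):
            a=p[2];g=np.linspace(-half,half,n);X,Y=np.meshgrid(g,-g);X=X-p[0];Y=Y-p[1]
            u=X*np.cos(a)+Y*np.sin(a);v=-X*np.sin(a)+Y*np.cos(a);r=np.hypot(u,v)
            dh=np.minimum.reduce([r-bore/2,np.maximum(abs(v)-.00375,abs(u)-bore/2-.0035),np.maximum(abs(u)-.00375,abs(v)-bore/2-.0035)])
            d=np.minimum(.028-r,dh)  # inside metal >0
            return ((w-1/(1+np.exp(-d/.0005)))**2).mean()
        best=min((minimize(cost,[dx,0,a],method="Nelder-Mead",options=dict(initial_simplex=[[dx,0,a],[dx+.003,0,a],[dx,.003,a],[dx,0,a+.2]],maxiter=150)) for dx in(0,) for a in np.radians([0,22,45,67])),key=lambda r:r.fun)
        x+=best.x[0];y+=best.x[1]
    return x,y,np.degrees(best.x[2])%90,best.fun,im,w
E
python3 - <<'E'
from ring import *
f=grab_frame("wrist");s=state();print(s["time_s"],s["ee_pos"],s["ee_rot"],s["force"])
pickle.dump((f,s),open("wA.pkl","wb"))
r=fit(f,.615,-.208,.038);print(r[:4])
im=r[4].astype(np.uint8);a=np.radians(r[2])
for k in range(4):
    b=a+k*np.pi/2;cv2.line(im,(160,160),(int(160+90*np.cos(b)),int(160-90*np.sin(b))),(0,0,255),1)
cv2.circle(im,(160,160),112,(0,0,255),1)
cv2.imwrite("pics/A.png",np.hstack([im,cv2.cvtColor((r[5]*255).astype(np.uint8),cv2.COLOR_GRAY2BGR)]))
C=cloud(f);m=np.hypot(C[...,0]-r[0],C[...,1]-r[1])<.03;print(np.median(C[m&(C[...,2]>.008)][:,2]))
T=R.from_quat(s["ee_rot"]).as_matrix();print("to ring in tool",T.T@(np.array([r[0],r[1],.0215])-s["ee_pos"]))
E
```

```text
2.95 [ 0.6149686  -0.20721992  0.10079872] [7.94582842e-01 6.07155723e-01 1.67736400e-04 8.28402815e-05] [0.65042397 0.01474988 0.5200513 ]
(np.float64(0.6154581034073546), np.float64(-0.21160724579770535), np.float64(15.441419885539856), np.float64(0.0676521642550879))
0.19234620996144727
to ring in tool [-0.00411776  0.00159837  0.07929858]
```

View pics/A.png

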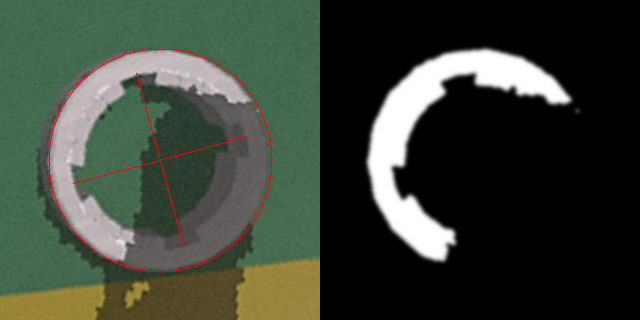

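```bash
python3 - <<'E'
from h import *
f,s=pickle.load(open("wA.pkl","rb"));C=cloud(f);T=R.from_quat(s["ee_rot"]).as_matrix()
P=(C-s["ee_pos"])@T
m=(abs(P[...,0])>.03)&(abs(P[...,0])<.07)&(abs(P[...,1])<.03)&(P[...,2]<.05)&(f["z_map"]>0)
q=P[m];print(m.sum(),np.percentile(q,[0,2,50,98,100],axis=0).round(4))
E
```

```text
28146 [[-0.07   -0.0189 -0.1039]
 [-0.0675 -0.0175 -0.1004]
 [-0.0309 -0.0109 -0.0816]
 [ 0.0657  0.0072 -0.0354]
 [ 0.07    0.0116 -0.0284]]
```

Request:
jog_arm([
  {"dr":[0,0,0],"translation":[-0.004,0.0015,0.02],"gripper":1},
  {"dr":[0,0,0],"translation":[0,0,0.03],"gripper":1},
  {"dr":[0,0,0],"translation":[0,0,0.02],"gripper":1},
  {"dr":[0,0,0],"translation":[0,0,0.008],"gripper":1},
  {"dr":[0,0,0],"translation":[0,0,0],"gripper":1},
])

```text
time_s: 3.45
ee_pos: [0.6154, -0.2114, 0.0226]
ee_rot: [0.794, 0.607, -0.0, -0.0]
force: [0.1, -0.2, 0.2]
gripper_width: 0.0855
```

Request:
jog_arm([
  {"dr":[0,0,0],"translation":[0,0,0],"gripper":-1},
  {"dr":[0,0,0],"translation":[0,0,0],"gripper":-1},
  {"dr":[0,0,0],"translation":[0,0,0],"gripper":-1},
  {"dr":[0,0,0],"translation":[0,0,0],"gripper":-1},
  {"dr":[0,0,0],"translation":[0,0,0],"gripper":-1},
  {"dr":[0,0,0],"translation":[0,0,0],"gripper":-1},
])

```text
time_s: 4.05
ee_pos: [0.6152, -0.2128, 0.0223]
ee_rot: [0.795, 0.607, 0.0, 0.0]
force: [0.2, 0.3, -0.5]
gripper_width: 0.0001
```

```bash
python3 - <<'E'
from ring import *
f=grab_frame("wrist");s=state();print(s["time_s"],s["ee_pos"],s["force"],s["gripper_width"])
pickle.dump((f,s),open("wA2.pkl","wb"));cv2.imwrite("pics/A2.png",f["color"])
E
```

```text
4.1 [ 0.61517557 -0.21274705  0.02230851] [ 0.00171808 -0.37245752 -0.42908482] 6.82456265646243e-05
```

View pics/A2.png

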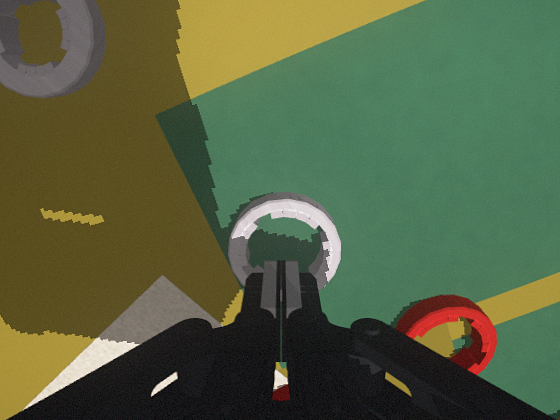

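The fingers shut completely above the ring, with tips at about (282,262) and the ring at (285,240). I'll check the real tip height in the depth map.

```bash
python3 - <<'E'
from h import *
f,s=pickle.load(open("wA2.pkl","rb"));C=cloud(f);T=R.from_quat(s["ee_rot"]).as_matrix();P=(C-s["ee_pos"])@T
for v in(258,261,263,266,270,280,290,300,340): print(v,[ (P[v,u]*1000).round(0).tolist() for u in(255,272,293,310)])
print((C[225:240:5,240]*1000).round(0),(C[200,285]*1000).round(0),(C[150,400]*1000).round(0))
E
```

```text
258 [[-14.0, 9.0, 21.0], [-5.0, 9.0, 21.0], [6.0, 9.0, 21.0], [15.0, 9.0, 21.0]]
261 [[-14.0, 11.0, 22.0], [-4.0, -11.0, -23.0], [4.0, -11.0, -22.0], [15.0, 10.0, 20.0]]
263 [[-14.0, 12.0, 21.0], [-4.0, -11.0, -23.0], [4.0, -11.0, -23.0], [15.0, 12.0, 22.0]]
266 [[-15.0, 14.0, 22.0], [-4.0, -11.0, -26.0], [4.0, -10.0, -25.0], [15.0, 13.0, 20.0]]
270 [[-14.0, 14.0, 17.0], [-4.0, -11.0, -30.0], [4.0, -10.0, -28.0], [15.0, 13.0, 16.0]]
280 [[-11.0, -7.0, -30.0], [-4.0, -11.0, -38.0], [4.0, -11.0, -37.0], [11.0, -7.0, -30.0]]
290 [[-10.0, -7.0, -38.0], [-4.0, -11.0, -44.0], [4.0, -11.0, -44.0], [10.0, -7.0, -37.0]]
300 [[-10.0, -7.0, -45.0], [-4.0, -11.0, -50.0], [3.0, -11.0, -51.0], [10.0, -7.0, -44.0]]
340 [[-8.0, -12.0, -73.0], [-3.0, -8.0, -68.0], [3.0, -12.0, -73.0], [7.0, -12.0, -73.0]]
[[ 596. -228.   14.]
 [ 598. -229.   14.]
 [ 601. -230.   14.]] [ 589. -204.   15.] [ 583. -145.    2.]
```

The depth map shows the tips are 22 mm behind the reported TCP, not 19 mm ahead of it as the brief says. So the reported TCP is about 41 mm beyond the real grasp point, with no lateral offset. I'll open the fingers, descend by that amount and grip.

Request:
jog_arm([
  {"dr":[0,0,0],"translation":[0,0,0],"gripper":1},
  {"dr":[0,0,0],"translation":[0,0,0],"gripper":1},
  {"dr":[0,0,0],"translation":[0,0,0],"gripper":1},
  {"dr":[0,0,0],"translation":[0,0,0],"gripper":1},
  {"dr":[0,0,0],"translation":[0,0,0],"gripper":1},
  {"dr":[0,0,0],"translation":[0,0,0.01],"gripper":1},
  {"dr":[0,0,0],"translation":[0,0,0.015],"gripper":1},
  {"dr":[0,0,0],"translation":[0,0,0.015],"gripper":1},
  {"dr":[0,0,0],"translation":[0,0,0.007],"gripper":1},
  {"dr":[0,0,0],"translation":[0,0,0],"gripper":1},
  {"dr":[0,0,0],"translation":[0,0,0],"gripper":-1},
  {"dr":[0,0,0],"translation":[0,0,0],"gripper":-1},
  {"dr":[0,0,0],"translation":[0,0,0],"gripper":-1},
  {"dr":[0,0,0],"translation":[0,0,0],"gripper":-1},
  {"dr":[0,0,0],"translation":[0,0,0],"gripper":-1},
])

```text
time_s: 5.6
ee_pos: [0.6177, -0.2137, -0.0207]
ee_rot: [0.795, 0.607, 0.002, 0.003]
force: [-0.9, 0.6, 20.4]
gripper_width: 0.054
```

```bash
python3 - <<'E'
from ring import *
f=grab_frame("wrist");s=state();print(s["time_s"],s["ee_pos"],s["force"],s["gripper_width"])
pickle.dump((f,s),open("wA3.pkl","wb"));C=cloud(f);T=R.from_quat(s["ee_rot"]).as_matrix();P=(C-s["ee_pos"])@T
m=(abs(P[...,0])<.045)&(abs(P[...,0])>.028)&(abs(P[...,1]+.0105)<.0025)&(P[...,2]>-.08);q=P[m];print("tips",len(q),q[:,2].max(),np.percentile(q[:,2],99))
E
```

```text
5.65 [ 0.61768317 -0.21367262 -0.02065834] [-1.00958853  1.34158752 20.53355159] 0.05452622956846505
tips 5346 -0.01950425772548668 -0.020638148941505282
```

The grip holds at 54.5 mm. The tips touched the bench at 20 N, so at this opening they reach about 20 mm behind the reported TCP, and the arm yields about 4 mm for 20 N. Lift and carry to the arbor.

Request:
jog_arm([
  {"dr":[0,0,0],"translation":[0,0,-0.01],"gripper":-1},
  {"dr":[0,0,0],"translation":[0,0,-0.034],"gripper":-1},
  {"dr":[0,0,0],"translation":[0,0,-0.034],"gripper":-1},
  {"dr":[0,0,0],"translation":[0,0,-0.034],"gripper":-1},
  {"dr":[0,0,0],"translation":[0,0,-0.034],"gripper":-1},
  {"dr":[0,0,0],"translation":[0,0,-0.034],"gripper":-1},
  {"dr":[0,0,0],"translation":[0.0324,-0.0156,0],"gripper":-1},
  {"dr":[0,0,0],"translation":[0.0324,-0.0156,0],"gripper":-1},
  {"dr":[0,0,0],"translation":[0.0324,-0.0156,0],"gripper":-1},
  {"dr":[0,0,0],"translation":[0.0324,-0.0156,0],"gripper":-1},
  {"dr":[0,0,0],"translation":[0.0324,-0.0156,0],"gripper":-1},
  {"dr":[0,0,0],"translation":[0.0324,-0.0156,0],"gripper":-1},
  {"dr":[0,0,0],"translation":[0.0324,-0.0156,0],"gripper":-1},
  {"dr":[0,0,0],"translation":[0.0324,-0.0156,0],"gripper":-1},
  {"dr":[0,0,0],"translation":[0.0323,-0.0154,0],"gripper":-1},
  {"dr":[0,0,2.4],"translation":[0,0,0],"gripper":-1},
  {"dr":[0,0,0],"translation":[0,0,0],"gripper":-1},
  {"dr":[0,0,0],"translation":[0,0,0],"gripper":-1},
])

```text
time_s: 7.45
ee_pos: [0.5569, 0.1051, 0.1557]
ee_rot: [0.807, 0.59, 0.0, 0.0]
force: [0.1, -0.5, -0.1]
gripper_width: 0.0541
```

```bash
python3 - <<'E'
from ring import *
f=grab_frame("wrist");P0=[]
s=state();P0.append(s["ee_pos"])
print(s["time_s"],s["ee_pos"],s["ee_rot"],s["force"],s["gripper_width"])
pickle.dump((f,s),open("wA4.pkl","wb"));C=cloud(f);T=R.from_quat(s["ee_rot"]).as_matrix();P=(C-s["ee_pos"])@T
# ring top face in tool frame
m=(np.hypot(P[...,0],P[...,1])<.035)&(abs(P[...,2]+.033)<.008)&(P[...,1]>-.035);h,e=np.histogram(P[m][:,2],np.arange(-.042,-.02,.001));print(list(zip(e.round(3),h)))
cv2.imwrite("pics/A4.png",f["color"])
E
```

```text
7.5 [0.55692003 0.10483945 0.15557285] [8.07330942e-01 5.90098908e-01 1.17680005e-04 1.24664199e-04] [-0.33274101 -0.58857319  0.01830641] 0.05422130195198286
[(np.float64(-0.042), np.int64(0)), (np.float64(-0.041), np.int64(100)), (np.float64(-0.04), np.int64(115)), (np.float64(-0.039), np.int64(109)), (np.float64(-0.038), np.int64(112)), (np.float64(-0.037), np.int64(345)), (np.float64(-0.036), np.int64(3136)), (np.float64(-0.035), np.int64(3361)), (np.float64(-0.034), np.int64(737)), (np.float64(-0.033), np.int64(409)), (np.float64(-0.032), np.int64(359)), (np.float64(-0.031), np.int64(357)), (np.float64(-0.03), np.int64(341)), (np.float64(-0.029), np.int64(356)), (np.float64(-0.028), np.int64(311)), (np.float64(-0.027), np.int64(331)), (np.float64(-0.026), np.int64(287)), (np.float64(-0.025), np.int64(0)), (np.float64(-0.024), np.int64(0)), (np.float64(-0.023), np.int64(0)), (np.float64(-0.022), np.int64(0))]
```

View pics/A4.png

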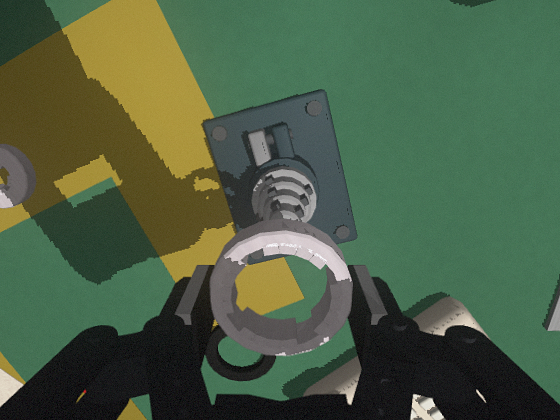

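The ring is held level with its centre near (283,285) in the image. I'll measure its centre and angle in the hand, and re-measure the arbor axis from the same frame.

```bash
cat > inhand.py <<'E'
from h import *
from scipy.optimize import least_squares
def inhand(f,s,bore):
    C=cloud(f);T=R.from_quat(s["ee_rot"]).as_matrix();P=(C-s["ee_pos"])@T
    g=f["color"].astype(int)
    m=(np.hypot(P[...,0],P[...,1])<.034)&(P[...,2]<-.032)&(P[...,2]>-.0385)&(g.min(2)>70)
    k=cv2.morphologyEx(m.astype(np.uint8),cv2.MORPH_OPEN,np.ones((3,3)))
    zt=np.median(P[k>0][:,2])
    c=max(cv2.findContours(k,cv2.RETR_EXTERNAL,cv2.CHAIN_APPROX_NONE)[0],key=cv2.contourArea)[:,0,:]
    o,d=rays(f,c);o=(o-s["ee_pos"])@T;d=d@T;q=(o+d*((zt-o[2])/d[:,2])[:,None])[:,:2]
    q=q[(abs(q[:,0])<.0255)]
    r=least_squares(lambda p:np.hypot(q[:,0]-p[0],q[:,1]-p[1])-.028,[0,0],loss="soft_l1",f_scale=.0005)
    # keyways: radius of inner edge vs angle -> harmonic 4
    n=320;half=.035;gx=np.linspace(-half,half,n);X,Y=np.meshgrid(gx+r.x[0],gx+r.x[1])
    W=s["ee_pos"]+np.c_[X.ravel(),Y.ravel(),np.full(X.size,zt)]@T.T
    p=proj(f,W).astype(np.float32);im=cv2.remap(f["color"],p[:,0].reshape(n,n),p[:,1].reshape(n,n),cv2.INTER_CUBIC)
    kk=cv2.remap(k,p[:,0].reshape(n,n),p[:,1].reshape(n,n),cv2.INTER_NEAREST)
    XX,YY=np.meshgrid(gx,gx);rr=np.hypot(XX,YY);th=np.arctan2(YY,XX)
    ban=(rr>bore/2+.0007)&(rr<bore/2+.0028)
    sc=[ (kk[ban&(abs(((th-a+np.pi/4)%(np.pi/2))-np.pi/4)*rr<.0037)]).mean() for a in np.radians(np.arange(90))]
    v=np.array(sc);w=(v.max()-v)**4;ang=np.degrees(np.angle((w*np.exp(4j*np.radians(np.arange(90)))).sum())/4)%90
    x=T[:,0];yaw=np.degrees(np.arctan2(x[1],x[0]))
    return r.x,zt,ang,(yaw-ang)%90,im,np.abs(r.fun).mean()
def arbor(f,z0=.0615):
    C=cloud(f);z=C[...,2];out=[]
    for o in(0,.016,.032,.048):
        m=(np.hypot(C[...,0]-.557,C[...,1]-.106)<.026)&(abs(z-z0-o)<.002)
        if m.sum()>50:
            P=C[m];out.append((o,m.sum(),((P.min(0)+P.max(0))/2).round(4),round(float(np.median(z[m])),4)))
    return out
E
python3 - <<'E'
from inhand import *
f,s=pickle.load(open("wA4.pkl","rb"));r=inhand(f,s,.038);print("centre in tool",r[0],"zt",r[1],"ang tool",r[2],"world",r[3],r[5])
c=R.from_quat(s["ee_rot"]).apply([r[0][0],r[0][1],r[1]])+s["ee_pos"];print("world c",c)
for a in arbor(f):print(a)
f1,s1=pickle.load(open("w1.pkl","rb"))
# key angle from wrist-1: angular darkness/height profile at each key ring
C=cloud(f1)
for nm,f_ in(("w1",f1),("w4",f)):
  C=cloud(f_)
  for o,rl in((0,.01825),(.016,.01375),(.032,.00925)):
    d=C-np.array([.557,.106,.0615+o]);rr=np.hypot(d[...,0],d[...,1]);th=np.degrees(np.arctan2(d[...,1],d[...,0]))
    m=(rr>rl+.0008)&(rr<rl+.0027)&(d[...,2]>.0075)&(d[...,2]<.0125)
    t=th[m];e=np.exp(4j*np.radians(t));print(nm,o,m.sum(),(np.degrees(np.angle(e.mean()))/4)%90,abs(e.mean()))
E
```

```text
centre in tool [-0.00057081 -0.00262428] zt -0.03490210742937282 ang tool 60.1757295029636 world 12.152326830004235 0.0004871227173183812
world c [0.55423455 0.1050944  0.19047404]
(0, np.int64(698), array([0.5558, 0.106 , 0.0615]), 0.0618)
(0.016, np.int64(544), array([0.5557, 0.1061, 0.0775]), 0.0773)
(0.032, np.int64(378), array([0.5545, 0.1062, 0.0935]), 0.0933)
(0.048, np.int64(194), array([0.5528, 0.1072, 0.1094]), 0.1092)
w1 0 45 12.959029327732589 0.9509610139881632
w1 0.016 50 13.01701939829731 0.922897972054853
w1 0.032 68 13.111014609942897 0.8392366424698757
w4 0 64 12.344881555565454 0.9583426462393058
w4 0.016 55 12.107731065353862 0.9134313074015111
w4 0.032 60 12.438551177688995 0.826719222673126
```

In the hand, the ring sits 2.6 mm off-centre in tool y at a keyway angle of 12.2°, and the keys measure 12.3–13°. I'll correct the offset and lower to just above the bottom land.

Request:
jog_arm([
  {"dr":[0,0,0],"translation":[0.0017,0.0024,0],"gripper":-1},
  {"dr":[0,0,0],"translation":[0,0,0.02],"gripper":-1},
  {"dr":[0,0,0],"translation":[0,0,0.02],"gripper":-1},
  {"dr":[0,0,0],"translation":[0,0,0.02],"gripper":-1},
  {"dr":[0,0,0],"translation":[0,0,0.02],"gripper":-1},
  {"dr":[0,0,0],"translation":[0,0,0.014],"gripper":-1},
  {"dr":[0,0,0],"translation":[0,0,0],"gripper":-1},
  {"dr":[0,0,0],"translation":[0,0,0],"gripper":-1},
])

```text
time_s: 8.3
ee_pos: [0.56, 0.1062, 0.0618]
ee_rot: [0.807, 0.59, 0.0, 0.0]
force: [0.0, 0.8, -0.8]
gripper_width: 0.0541
```

```bash
python3 - <<'E'
from station import *
from inhand import *
f=grab_frame("wrist");s=state();print(s["time_s"],s["ee_pos"],s["force"],s["moment"],s["gripper_width"])
pickle.dump((f,s),open("wA5.pkl","wb"));r=inhand(f,s,.038)
print(r[0],r[1],r[3],r[5],R.from_quat(s["ee_rot"]).apply([r[0][0],r[0][1],r[1]])+s["ee_pos"])
C=cloud(f)
for o in (.016,.032,.048):
    m=(np.hypot(C[...,0]-.557,C[...,1]-.106)<.013)&(abs(C[...,2]-.0615-o)<.002)
    P=C[m];print(o,m.sum(),len(P) and (P.min(0)+P.max(0))/2,len(P) and np.ptp(P,axis=0))
E
```

```text
8.35 [0.56018249 0.10627064 0.06224256] [ 0.4621721  -0.35430601  0.71205557] [ 0.04142243  0.02132034 -0.03185387] 0.054185553709291095
[-0.00096713 -0.00255753] -0.03441827111807589 12.152275202838105 0.0005640157696140494 [0.55740768 0.10612141 0.09665727]
0.016 5 [0.54769314 0.09714315 0.07820255] [0.00086403 0.00122956 0.00113035]
0.032 934 [0.5553845  0.10601013 0.0935109 ] [0.02255535 0.02594046 0.00397528]
0.048 1781 [0.55739387 0.10627468 0.10944624] [0.01858407 0.01821431 0.00389046]
```

Ring and arbor centres agree within 0.2 mm, so I'll descend in small steps.

Request:
jog_arm([
  {"dr":[0,0,0],"translation":[0,0,0.003],"gripper":-1},
  {"dr":[0,0,0],"translation":[0,0,0.002],"gripper":-1},
  {"dr":[0,0,0],"translation":[0,0,0.002],"gripper":-1},
  {"dr":[0,0,0],"translation":[0,0,0.002],"gripper":-1},
  {"dr":[0,0,0],"translation":[0,0,0.001],"gripper":-1},
  {"dr":[0,0,0],"translation":[0,0,0],"gripper":-1},
])

```text
time_s: 8.95
ee_pos: [0.5595, 0.1063, 0.0511]
ee_rot: [0.807, 0.59, -0.0, -0.0]
force: [-0.3, -0.6, -0.6]
gripper_width: 0.0541
```

Request:
jog_arm([
  {"dr":[0,0,0],"translation":[0,0,0.001],"gripper":-1},
  {"dr":[0,0,0],"translation":[0,0,0.001],"gripper":-1},
  {"dr":[0,0,0],"translation":[0,0,0],"gripper":-1},
])

```text
time_s: 9.25
ee_pos: [0.5595, 0.1063, 0.0492]
ee_rot: [0.807, 0.59, -0.0, -0.0]
force: [0.8, -0.4, -0.6]
gripper_width: 0.0539
```

Request:
jog_arm([
  {"dr":[0,0,0],"translation":[0,0,0.001],"gripper":-1},
  {"dr":[0,0,0],"translation":[0,0,0.001],"gripper":-1},
  {"dr":[0,0,0],"translation":[0,0,0.001],"gripper":-1},
  {"dr":[0,0,0],"translation":[0,0,0.001],"gripper":-1},
  {"dr":[0,0,0],"translation":[0,0,0.001],"gripper":-1},
  {"dr":[0,0,0],"translation":[0,0,0],"gripper":-1},
])

```text
time_s: 9.85
ee_pos: [0.5595, 0.1063, 0.0441]
ee_rot: [0.807, 0.59, -0.0, -0.0]
force: [-0.5, 1.0, 0.4]
gripper_width: 0.0539
```

Request:
jog_arm([
  {"dr":[0,0,0],"translation":[0,0,0.001],"gripper":-1},
  {"dr":[0,0,0],"translation":[0,0,0.001],"gripper":-1},
  {"dr":[0,0,0],"translation":[0,0,0.0005],"gripper":-1},
  {"dr":[0,0,0],"translation":[0,0,0.0005],"gripper":-1},
  {"dr":[0,0,0],"translation":[0,0,0],"gripper":-1},
])

```text
time_s: 10.35
ee_pos: [0.5596, 0.1063, 0.0412]
ee_rot: [0.807, 0.59, -0.0, -0.0]
force: [-0.6, 0.7, -1.5]
gripper_width: 0.0541
```

Request:
jog_arm([
  {"dr":[0,0,0],"translation":[0,0,0.0005],"gripper":-1},
  {"dr":[0,0,0],"translation":[0,0,0.0005],"gripper":-1},
  {"dr":[0,0,0],"translation":[0,0,0],"gripper":-1},
  {"dr":[0,0,0],"translation":[0,0,0],"gripper":-1},
])

```text
time_s: 10.75
ee_pos: [0.5597, 0.1063, 0.0409]
ee_rot: [0.807, 0.59, 0.0, 0.0]
force: [-4.8, -0.9, 7.0]
gripper_width: 0.0542
```

Contact at 7 N at the expected home height. Release, lift and go to look at the middle ring C.

Request:
jog_arm([
  {"dr":[0,0,0],"translation":[0,0,0],"gripper":1},
  {"dr":[0,0,0],"translation":[0,0,0],"gripper":1},
  {"dr":[0,0,0],"translation":[0,0,0],"gripper":1},
  {"dr":[0,0,0],"translation":[0,0,0],"gripper":1},
  {"dr":[0,0,0],"translation":[0,0,0],"gripper":1},
  {"dr":[0,0,0],"translation":[0,0,-0.01],"gripper":1},
  {"dr":[0,0,0],"translation":[0,0,-0.03],"gripper":1},
  {"dr":[0,0,0],"translation":[0,0,-0.03],"gripper":1},
  {"dr":[0,0,0],"translation":[0,0,-0.03],"gripper":1},
  {"dr":[0,0,0],"translation":[0,0,0],"gripper":1},
  {"dr":[0,0,0],"translation":[0,0,0],"gripper":1},
])

```text
time_s: 11.85
ee_pos: [0.5598, 0.1063, 0.1412]
ee_rot: [0.807, 0.59, 0.001, 0.0]
force: [-0.3, -0.9, -0.2]
gripper_width: 0.0851
```

```bash
python3 - <<'E'
from station import *
from inhand import *
f=grab_frame("wrist");s=state();print(s["time_s"],s["ee_pos"],s["force"],s["gripper_width"])
pickle.dump((f,s),open("wA6.pkl","wb"));C=cloud(f);z=C[...,2];m=np.hypot(C[...,0]-.557,C[...,1]-.106)<.029
h,e=np.histogram(z[m&(z<.115)],np.arange(.055,.115,.001));print([(round(float(e[i]),3),int(h[i])) for i in range(len(h)) if h[i]>60])
k=m&(abs(z-.0753)<.0015);print(C[k].min(0),C[k].max(0))
for o,rl in((.016,.01375),(.032,.00925)):
    d=C-np.array([.5573,.1062,.0615+o]);rr=np.hypot(d[...,0],d[...,1]);th=np.degrees(np.arctan2(d[...,1],d[...,0]))
    m=(rr>rl+.0008)&(rr<rl+.0027)&(d[...,2]>.0075)&(d[...,2]<.0125)
    e=np.exp(4j*np.radians(th[m]));print(o,m.sum(),(np.degrees(np.angle(e.mean()))/4)%90,abs(e.mean()))
cv2.imwrite("pics/A6.png",f["color"])
E
```

```text
11.9 [0.55934054 0.10626942 0.14013215] [ 0.40053353 -0.06656786 -0.6216513 ] 0.08546322343321286
[(0.071, 116), (0.072, 89), (0.073, 86), (0.074, 347), (0.075, 1350), (0.076, 1078), (0.077, 308), (0.078, 130), (0.087, 87), (0.088, 62), (0.091, 68), (0.092, 131), (0.093, 187), (0.094, 107), (0.103, 99), (0.104, 82), (0.107, 67), (0.108, 168), (0.109, 348), (0.11, 220)]
[0.52971452 0.07819838 0.07380211] [0.58531019 0.1336721  0.07679908]
0.016 93 13.126639287821579 0.921617809376749
0.032 106 12.839374249886976 0.843172567898226
```

Request:
jog_arm([
  {"dr":[0,0,0],"translation":[-0.036,0.0047,0],"gripper":1},
  {"dr":[0,0,0],"translation":[-0.036,0.0047,0],"gripper":1},
  {"dr":[0,0,0],"translation":[-0.036,0.0047,0],"gripper":1},
  {"dr":[0,0,0],"translation":[-0.036,0.0047,0],"gripper":1},
  {"dr":[0,0,0],"translation":[-0.036,0.0047,0],"gripper":1},
  {"dr":[0,0,0],"translation":[-0.036,0.0047,0],"gripper":1},
  {"dr":[0,0,0],"translation":[-0.036,0.0047,0],"gripper":1},
  {"dr":[0,0,0],"translation":[-0.036,0.0047,0.01],"gripper":1},
  {"dr":[0,0,0],"translation":[-0.036,0.0047,0.01],"gripper":1},
  {"dr":[0,0,0],"translation":[-0.036,0.0047,0.01],"gripper":1},
  {"dr":[0,0,0],"translation":[-0.036,0.0047,0.01],"gripper":1},
  {"dr":[0,0,0],"translation":[0,0,0],"gripper":1},
  {"dr":[0,0,0],"translation":[0,0,0],"gripper":1},
])

```text
time_s: 13.2
ee_pos: [0.4879, -0.2867, 0.0991]
ee_rot: [0.808, 0.589, -0.0, -0.001]
force: [0.4, -0.0, 0.1]
gripper_width: 0.0855
```

```bash
cat > look.py <<'E'
import sys
from ring import *
x,y,b,nm=float(sys.argv[1]),float(sys.argv[2]),float(sys.argv[3]),sys.argv[4]
f=grab_frame("wrist");s=state();print(s["time_s"],s["ee_pos"],s["ee_rot"])
pickle.dump((f,s),open(f"w{nm}.pkl","wb"));r=fit(f,x,y,b);print(r[:4])
T=R.from_quat(s["ee_rot"]).as_matrix();print("to ring in tool",T.T@(np.array([r[0],r[1],-.0185])-s["ee_pos"]),"yaw",np.degrees(np.arctan2(T[1,0],T[0,0])))
im=r[4].astype(np.uint8);a=np.radians(r[2])
for k in range(4):
    q=a+k*np.pi/2;cv2.line(im,(160,160),(int(160+90*np.cos(q)),int(160-90*np.sin(q))),(0,0,255),1)
cv2.circle(im,(160,160),112,(0,0,255),1)
cv2.imwrite(f"pics/{nm}.png",np.hstack([im,cv2.resize(cv2.imread("pics/A6.png"),(427,320))]))
E
python3 look.py .4888 -.287 .029 C
```

```text
13.25 [ 0.48832769 -0.28609487  0.09963633] [ 8.07450229e-01  5.89935246e-01 -1.74547398e-04 -7.09214645e-04]
(np.float64(0.48726788869825444), np.float64(-0.2890438723498831), np.float64(30.135445161086597), np.float64(0.09295464637166159))
to ring in tool [-3.19715792e-03  4.63240735e-05  1.18134617e-01] yaw 72.30482725243331
```

View pics/C.png

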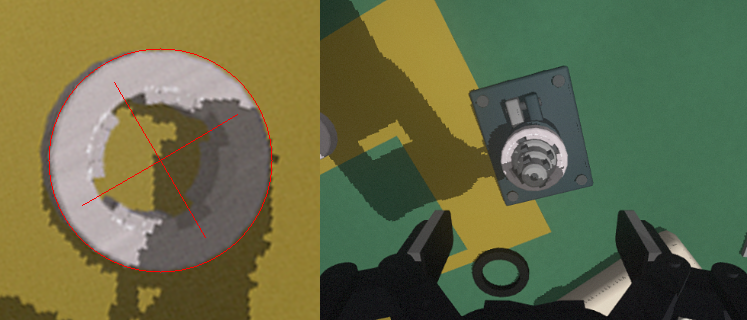

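The large ring is home: its top face is at z=0.0755, which is the shoulder plus 14 mm, flat and centred. Its outline is at about (535,155) in the right-hand panel. C is fitted at (0.4873, -0.2890). Now I'll grasp C with the tips 2 mm off the bench and lift.

Request:
jog_arm([
  {"dr":[0,0,0],"translation":[-0.003,0,0.03],"gripper":1},
  {"dr":[0,0,0],"translation":[0,0,0.035],"gripper":1},
  {"dr":[0,0,0],"translation":[0,0,0.03],"gripper":1},
  {"dr":[0,0,0],"translation":[0,0,0.0175],"gripper":1},
  {"dr":[0,0,0],"translation":[0,0,0.005],"gripper":1},
  {"dr":[0,0,0],"translation":[0,0,0],"gripper":1},
  {"dr":[0,0,0],"translation":[0,0,0],"gripper":-1},
  {"dr":[0,0,0],"translation":[0,0,0],"gripper":-1},
  {"dr":[0,0,0],"translation":[0,0,0],"gripper":-1},
  {"dr":[0,0,0],"translation":[0,0,0],"gripper":-1},
  {"dr":[0,0,0],"translation":[0,0,0],"gripper":-1},
])

```text
time_s: 14.35
ee_pos: [0.4883, -0.2898, -0.0153]
ee_rot: [0.807, 0.59, 0.0, 0.001]
force: [-4.2, 2.9, 13.4]
gripper_width: 0.0534
```

Request:
jog_arm([
  {"dr":[0,0,0],"translation":[0,0,-0.01],"gripper":-1},
  {"dr":[0,0,0],"translation":[0,0,-0.03],"gripper":-1},
  {"dr":[0,0,0],"translation":[0,0,-0.04],"gripper":-1},
  {"dr":[0,0,0],"translation":[0,0,-0.04],"gripper":-1},
  {"dr":[0,0,0],"translation":[0,0,-0.04],"gripper":-1},
  {"dr":[0,0,0],"translation":[0.0362,-0.0048,0],"gripper":-1},
  {"dr":[0,0,0],"translation":[0.0362,-0.0048,0],"gripper":-1},
  {"dr":[0,0,0],"translation":[0.0362,-0.0048,0],"gripper":-1},
  {"dr":[0,0,0],"translation":[0.0362,-0.0048,0],"gripper":-1},
  {"dr":[0,0,0],"translation":[0.0362,-0.0048,0],"gripper":-1},
  {"dr":[0,0,0],"translation":[0.0362,-0.0048,0],"gripper":-1},
  {"dr":[0,0,0],"translation":[0.0362,-0.0048,0],"gripper":-1},
  {"dr":[0,0,0],"translation":[0.0362,-0.0048,0],"gripper":-1},
  {"dr":[0,0,0],"translation":[0.0362,-0.0048,0],"gripper":-1},
  {"dr":[0,0,0],"translation":[0.0362,-0.0048,0],"gripper":-1},
  {"dr":[0,0,0],"translation":[0.036,-0.0048,0],"gripper":-1},
  {"dr":[0,0,8],"translation":[0,0,0],"gripper":-1},
  {"dr":[0,0,8],"translation":[0,0,0],"gripper":-1},
  {"dr":[0,0,0],"translation":[0,0,0],"gripper":-1},
  {"dr":[0,0,0],"translation":[0,0,0],"gripper":-1},
])

```text
time_s: 16.35
ee_pos: [0.5583, 0.1056, 0.1434]
ee_rot: [0.881, 0.474, 0.0, 0.0]
force: [0.1, 0.4, -0.2]
gripper_width: 0.0535
```

```bash
cat > hand.py <<'E'
import sys
from station import *
from inhand import *
b,nm=float(sys.argv[1]),sys.argv[2]
f=grab_frame("wrist");s=state();print(s["time_s"],s["ee_pos"],s["force"],s["gripper_width"])
pickle.dump((f,s),open(f"w{nm}.pkl","wb"));r=inhand(f,s,b);T=R.from_quat(s["ee_rot"]).as_matrix()
c=T@[r[0][0],r[0][1],r[1]]+s["ee_pos"];print("in tool",r[0],r[1],"keyway world",r[3],"res",r[5],"ring top world",c)
C=cloud(f);A=np.array([.5573,.1062])
m=(np.hypot(*(C[...,:2]-A).transpose(2,0,1))<.013)&(abs(C[...,2]-.1095)<.002);P=C[m];print("arbor top",m.sum(),(P.min(0)+P.max(0))/2 if m.sum() else 0,np.ptp(P,axis=0) if m.sum() else 0)
print("shift in tool",T.T@np.array([A[0]-c[0],A[1]-c[1],0]))
im=cv2.resize(r[4],(400,400));a=np.radians(r[2])
for k in range(4):cv2.line(im,(200,200),(int(200+170*np.cos(a+k*np.pi/2)),int(200+170*np.sin(a+k*np.pi/2))),(0,0,255),1)
cv2.circle(im,(200,200),160,(0,0,255),1);cv2.imwrite(f"pics/{nm}.png",im)
E
python3 hand.py .029 C2
```

```text
16.4 [0.55827319 0.10552311 0.14325339] [-0.28847045 -0.0448799  -1.21239146] 0.053366620540222155
in tool [0. 0.] -0.03534588533867771 keyway world 56.52023313101609 res nan ring top world [0.55825523 0.10552081 0.17859927]
arbor top 7 [0.54950137 0.10979494 0.10854836] [0.00212876 0.00450501 0.00151265]
shift in tool [ 3.95565830e-05 -1.17141355e-03 -4.41104135e-07]inhand.py:23: RuntimeWarning: Mean of empty slice.
  return r.x,zt,ang,(yaw-ang)%90,im,np.abs(r.fun).mean()
  ret = ret.dtype.type(ret / rcount)
```

View pics/C2.png

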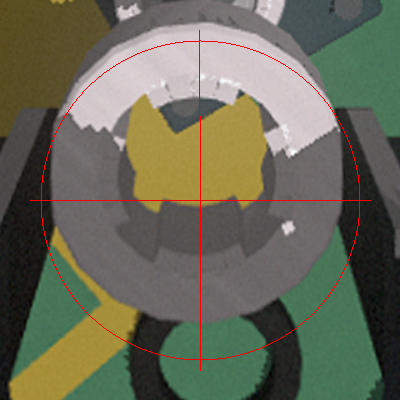

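The ring appears smaller than the circle in the overlay (edge near 145 px, not 160), so it hangs lower in the jaws than my plane assumed. I'll refit with the top face taken from the depth histogram.

```bash
python3 - <<'E'
from inhand import *
f,s=pickle.load(open("wC2.pkl","rb"));C=cloud(f);T=R.from_quat(s["ee_rot"]).as_matrix();P=(C-s["ee_pos"])@T
m=(np.hypot(P[...,0],P[...,1])<.034)&(abs(P[...,2]+.02)<.02)
h,e=np.histogram(P[m][:,2],np.arange(-.04,.0,.001));print(list(zip((e*1000).round().astype(int).tolist(),h.tolist())))
E
sed -i 's/def inhand(f,s,bore):/def inhand(f,s,bore,tilt=None):/; s/^    m=(np.hypot(P\[...,0\],P\[...,1\])<.034).*$/    m0=(np.hypot(P[...,0],P[...,1])<.034)\&(abs(P[...,2]+.022)<.02)\&(abs(P[...,0])<.026)\n    h,e=np.histogram(P[m0][:,2],np.arange(-.042,-.005,.001));zc=e[h.argmax()]+.0005\n    m=m0\&(abs(P[...,2]-zc)<.0025)\&(g.min(2)>60)\n    A=np.c_[P[m][:,:2],np.ones(m.sum())];pl=np.linalg.lstsq(A,P[m][:,2],rcond=None)[0];print("zc",zc,"tilt slopes",pl)/' inhand.py
python3 - <<'E'
from inhand import *
f,s=pickle.load(open("wC2.pkl","rb"));r=inhand(f,s,.029);print(r[:4],r[5])
a=np.radians(r[2]);im=cv2.resize(r[4],(400,400))
for k in range(4):cv2.line(im,(200,200),(int(200+170*np.cos(a+k*np.pi/2)),int(200+170*np.sin(a+k*np.pi/2))),(0,0,255),1)
cv2.circle(im,(200,200),160,(0,0,255),1);cv2.imwrite("pics/C3.png",im)
E
```

```text
[(-40, 105), (-39, 101), (-38, 88), (-37, 100), (-36, 100), (-35, 101), (-34, 75), (-33, 91), (-32, 119), (-31, 1729), (-30, 5673), (-29, 1885), (-28, 368), (-27, 300), (-26, 278), (-25, 252), (-24, 234), (-23, 208), (-22, 210), (-21, 195), (-20, 197), (-19, 193), (-18, 182), (-17, 132), (-16, 42), (-15, 7), (-14, 1), (-13, 0), (-12, 0), (-11, 0), (-10, 0), (-9, 0), (-8, 0), (-7, 0), (-6, 0), (-5, 0), (-4, 0), (-3, 0), (-2, 0)]
zc -0.02949999999999999 tilt slopes [ 0.00056506 -0.00043062 -0.0294219 ]
(array([-0.00082815, -0.00135184]), np.float64(-0.02947832265277868), np.float64(42.21035595521675), np.float64(14.309877175799343)) 0.0004936463667159834
```

View pics/C3.png

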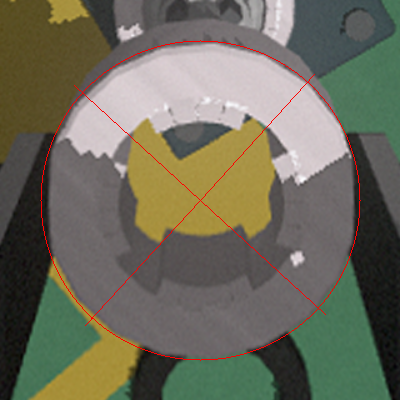

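In the hand, ring M's top face is at tool z −29.5 mm, it is level, and the red fit lines pass through its visible keyways (14.3°). A small correction and a descent to just above the middle land.

Request:
jog_arm([
  {"dr":[0,0,1.3],"translation":[0.0008,0.0002,0],"gripper":-1},
  {"dr":[0,0,0],"translation":[0,0,0.02],"gripper":-1},
  {"dr":[0,0,0],"translation":[0,0,0.02],"gripper":-1},
  {"dr":[0,0,0],"translation":[0,0,0.02],"gripper":-1},
  {"dr":[0,0,0],"translation":[0,0,0.002],"gripper":-1},
  {"dr":[0,0,0],"translation":[0,0,0],"gripper":-1},
  {"dr":[0,0,0],"translation":[0,0,0],"gripper":-1},
])

```text
time_s: 17.1
ee_pos: [0.5595, 0.1063, 0.082]
ee_rot: [0.887, 0.462, 0.001, 0.0]
force: [0.0, -0.2, -0.6]
gripper_width: 0.0532
```

```bash
python3 hand.py .029 C4
```

```text
17.15 [0.55945075 0.10627489 0.08203383] [-0.76563816  0.32604986  0.10414109] 0.05341381015375572
zc -0.02949999999999999 tilt slopes [ 0.00105747  0.00110012 -0.0291277 ]
in tool [-0.00077401 -0.00119871] -0.029231939332564738 keyway world 12.493174279325565 res 0.000484019341702342 ring top world [0.5579717  0.10632201 0.11126314]
arbor top 1433 [0.55633102 0.10634191 0.10947477] [0.02131935 0.01849614 0.00392701]
shift in tool [-4.85066255e-04 -4.80390623e-04 -1.24632071e-06]
```

Request:
jog_arm([
  {"dr":[0,0,0],"translation":[-0.0003,-0.0004,0.002],"gripper":-1},
  {"dr":[0,0,0],"translation":[0,0,0.002],"gripper":-1},
  {"dr":[0,0,0],"translation":[0,0,0.001],"gripper":-1},
  {"dr":[0,0,0],"translation":[0,0,0.001],"gripper":-1},
  {"dr":[0,0,0],"translation":[0,0,0.001],"gripper":-1},
  {"dr":[0,0,0],"translation":[0,0,0.001],"gripper":-1},
  {"dr":[0,0,0],"translation":[0,0,0.001],"gripper":-1},
  {"dr":[0,0,0],"translation":[0,0,0.001],"gripper":-1},
  {"dr":[0,0,0],"translation":[0,0,0.001],"gripper":-1},
  {"dr":[0,0,0],"translation":[0,0,0],"gripper":-1},
])

```text
time_s: 18.15
ee_pos: [0.5583, 0.1062, 0.0696]
ee_rot: [0.887, 0.462, -0.0, -0.0]
force: [-0.1, -0.7, -0.9]
gripper_width: 0.0534
```

Request:
jog_arm([
  {"dr":[0,0,0],"translation":[0,0,0.001],"gripper":-1},
  {"dr":[0,0,0],"translation":[0,0,0.001],"gripper":-1},
  {"dr":[0,0,0],"translation":[0,0,0],"gripper":-1},
])

```text
time_s: 18.45
ee_pos: [0.5583, 0.1062, 0.0676]
ee_rot: [0.887, 0.462, -0.0, -0.0]
force: [0.5, -0.9, -0.5]
gripper_width: 0.0539
```

Past the key tops (ring bottom at about 0.083) with no force. On down to home.

Request:
jog_arm([
  {"dr":[0,0,0],"translation":[0,0,0.001],"gripper":-1},
  {"dr":[0,0,0],"translation":[0,0,0.001],"gripper":-1},
  {"dr":[0,0,0],"translation":[0,0,0.001],"gripper":-1},
  {"dr":[0,0,0],"translation":[0,0,0.001],"gripper":-1},
  {"dr":[0,0,0],"translation":[0,0,0.0005],"gripper":-1},
  {"dr":[0,0,0],"translation":[0,0,0.0005],"gripper":-1},
  {"dr":[0,0,0],"translation":[0,0,0],"gripper":-1},
])

```text
time_s: 19.15
ee_pos: [0.5583, 0.1062, 0.0627]
ee_rot: [0.887, 0.462, -0.0, 0.0]
force: [-0.0, 0.4, -1.1]
gripper_width: 0.0534
```

Request:
jog_arm([
  {"dr":[0,0,0],"translation":[0,0,0.0005],"gripper":-1},
  {"dr":[0,0,0],"translation":[0,0,0.0005],"gripper":-1},
  {"dr":[0,0,0],"translation":[0,0,0],"gripper":-1},
])

```text
time_s: 19.45
ee_pos: [0.5585, 0.1063, 0.0624]
ee_rot: [0.887, 0.462, 0.0, 0.0]
force: [-3.5, -1.4, 5.6]
gripper_width: 0.0535
```

Request:
jog_arm([
  {"dr":[0,0,0],"translation":[0,0,0],"gripper":1},
  {"dr":[0,0,0],"translation":[0,0,0],"gripper":1},
  {"dr":[0,0,0],"translation":[0,0,0],"gripper":1},
  {"dr":[0,0,0],"translation":[0,0,0],"gripper":1},
  {"dr":[0,0,0],"translation":[0,0,0],"gripper":1},
  {"dr":[0,0,0],"translation":[0,0,-0.01],"gripper":1},
  {"dr":[0,0,0],"translation":[0,0,-0.03],"gripper":1},
  {"dr":[0,0,0],"translation":[0,0,-0.03],"gripper":1},
  {"dr":[0,0,0],"translation":[0,0,-0.03],"gripper":1},
  {"dr":[0,0,0],"translation":[0,0,0],"gripper":1},
  {"dr":[0,0,0],"translation":[0,0,0],"gripper":1},
])

```text
time_s: 20.55
ee_pos: [0.5585, 0.1063, 0.1626]
ee_rot: [0.887, 0.462, 0.001, 0.0]
force: [0.1, -1.1, -0.7]
gripper_width: 0.0854
```

```bash
cat > chk.py <<'E'
import sys
from station import *
from inhand import *
f=grab_frame("wrist");s=state();print(s["time_s"],s["ee_pos"],s["force"],s["gripper_width"])
C=cloud(f);z=C[...,2];m=np.hypot(C[...,0]-.557,C[...,1]-.106)<.032
h,e=np.histogram(z[m&(z<.14)],np.arange(.055,.14,.001));print([(round(float(e[i]),3),int(h[i])) for i in range(len(h)) if h[i]>60])
Z=float(sys.argv[1]);k=m&(abs(z-Z)<.002);P=C[k];print((P.min(0)+P.max(0))/2,np.ptp(P,axis=0),"plane",np.linalg.lstsq(np.c_[P[:,:2]-[.557,.106],np.ones(len(P))],P[:,2],rcond=None)[0])
d=C-np.array([.5573,.1062,.0935]);rr=np.hypot(d[...,0],d[...,1]);th=np.degrees(np.arctan2(d[...,1],d[...,0]))
m=(rr>.01)&(rr<.012)&(d[...,2]>.0075)&(d[...,2]<.0125)
if m.any(): e=np.exp(4j*np.radians(th[m]));print("keys",m.sum(),(np.degrees(np.angle(e.mean()))/4)%90,abs(e.mean()))
E
python3 chk.py .0915
```

```text
20.6 [0.55811512 0.10618367 0.16159693] [-0.72518661 -0.24468168  0.26538558] 0.08581183616762317
[(0.087, 95), (0.088, 111), (0.089, 67), (0.09, 388), (0.091, 1906), (0.092, 1481), (0.093, 256), (0.094, 97), (0.103, 82), (0.104, 63), (0.108, 134), (0.109, 280), (0.11, 207)]
[0.55747084 0.10590574 0.09150641] [0.05577891 0.05540091 0.00398244] plane [ 0.0013577  -0.00102648  0.09183506]
keys 107 13.488648068154632 0.8507054593435464
```

Request:
jog_arm([
  {"dr":[0,0,0],"translation":[-0.0293,0.0083,0],"gripper":1},
  {"dr":[0,0,0],"translation":[-0.0293,0.0083,0],"gripper":1},
  {"dr":[0,0,0],"translation":[-0.0293,0.0083,0],"gripper":1},
  {"dr":[0,0,0],"translation":[-0.0293,0.0083,0.012],"gripper":1},
  {"dr":[0,0,0],"translation":[-0.0293,0.0083,0.012],"gripper":1},
  {"dr":[0,0,0],"translation":[-0.0293,0.0083,0.012],"gripper":1},
  {"dr":[0,0,0],"translation":[-0.0293,0.0083,0.012],"gripper":1},
  {"dr":[0,0,0],"translation":[-0.0293,0.0083,0.014],"gripper":1},
  {"dr":[0,0,0],"translation":[0,0,0],"gripper":1},
  {"dr":[0,0,0],"translation":[0,0,0],"gripper":1},
])

```text
time_s: 21.6
ee_pos: [0.4779, -0.124, 0.0991]
ee_rot: [0.887, 0.461, -0.001, -0.001]
force: [0.2, -0.2, 0.1]
gripper_width: 0.0854
```

```bash
python3 look.py .478 -.124 .020 B
```

```text
21.65 [ 0.47834875 -0.12352317  0.09955322] [ 8.87015242e-01  4.61739992e-01 -2.13859315e-04 -3.06401291e-04]
(np.float64(0.4773643198083792), np.float64(-0.1260260667173986), np.float64(14.151820494964847), np.float64(0.04431051278791484))
to ring in tool [-0.0026035   0.00071674  0.11805297] yaw 54.99889242941681
```

The middle ring is home: top at 0.0918, level, centred at (0.5575, 0.1059). Now grasp the small ring.

Request:
jog_arm([
  {"dr":[0,0,0],"translation":[-0.0024,0.0004,0.03],"gripper":1},
  {"dr":[0,0,0],"translation":[0,0,0.035],"gripper":1},
  {"dr":[0,0,0],"translation":[0,0,0.03],"gripper":1},
  {"dr":[0,0,0],"translation":[0,0,0.016],"gripper":1},
  {"dr":[0,0,0],"translation":[0,0,0.005],"gripper":1},
  {"dr":[0,0,0],"translation":[0,0,0],"gripper":1},
  {"dr":[0,0,0],"translation":[0,0,0],"gripper":-1},
  {"dr":[0,0,0],"translation":[0,0,0],"gripper":-1},
  {"dr":[0,0,0],"translation":[0,0,0],"gripper":-1},
  {"dr":[0,0,0],"translation":[0,0,0],"gripper":-1},
  {"dr":[0,0,0],"translation":[0,0,0],"gripper":-1},
])

```text
time_s: 22.75
ee_pos: [0.478, -0.1262, -0.0146]
ee_rot: [0.887, 0.462, 0.001, 0.001]
force: [-4.9, 3.5, 15.7]
gripper_width: 0.054
```

Request:
jog_arm([
  {"dr":[0,0,0],"translation":[0,0,-0.01],"gripper":-1},
  {"dr":[0,0,0],"translation":[0,0,-0.03],"gripper":-1},
  {"dr":[0,0,0],"translation":[0,0,-0.04],"gripper":-1},
  {"dr":[0,0,0],"translation":[0,0,-0.04],"gripper":-1},
  {"dr":[0,0,0],"translation":[0,0,-0.04],"gripper":-1},
  {"dr":[0,0,0],"translation":[0.0295,-0.0085,0],"gripper":-1},
  {"dr":[0,0,0],"translation":[0.0295,-0.0085,0],"gripper":-1},
  {"dr":[0,0,0],"translation":[0.0295,-0.0085,0],"gripper":-1},
  {"dr":[0,0,0],"translation":[0.0295,-0.0085,0],"gripper":-1},
  {"dr":[0,0,0],"translation":[0.0295,-0.0085,0],"gripper":-1},
  {"dr":[0,0,0],"translation":[0.0295,-0.0085,0],"gripper":-1},
  {"dr":[0,0,0],"translation":[0.0295,-0.0085,0],"gripper":-1},
  {"dr":[0,0,0],"translation":[0.0295,-0.0085,0],"gripper":-1},
  {"dr":[0,0,0],"translation":[0,0,0],"gripper":-1},
  {"dr":[0,0,0],"translation":[0,0,0],"gripper":-1},
])

```text
time_s: 24.25
ee_pos: [0.5568, 0.1066, 0.1442]
ee_rot: [0.887, 0.462, 0.0, 0.0]
force: [-0.9, -0.3, -0.8]
gripper_width: 0.0533
```

```bash
python3 hand.py .020 B2
```

```text
24.3 [0.55673643 0.10592587 0.14419132] [ 0.15098914 -0.36117954 -0.89633178] 0.053227215596373674
zc -0.02849999999999999 tilt slopes [ 0.00164939 -0.00085139 -0.02854917]
in tool [-0.00012656 -0.00090489] -0.028583743083333918 keyway world 13.462350472053423 res 0.0004751783587261375 ring top world [0.55591648 0.10634473 0.17277484]
arbor top 1 [0.55033267 0.11178442 0.10787806] [0. 0. 0.]
shift in tool [6.74586917e-04 1.21655043e-03 3.08561544e-07]
```

View pics/B2.png

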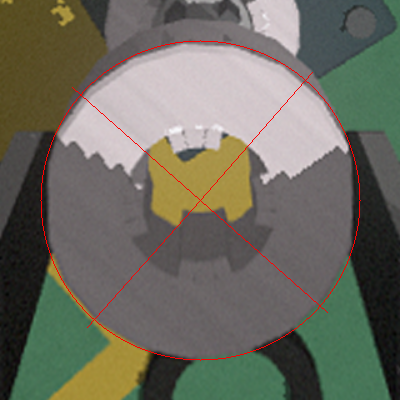

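The fit lines run through the keyways (visible around (157,253) and (253,245)). The ring is at 13.5° and the keys at 13°. Centre it and descend.

Request:
jog_arm([
  {"dr":[0,0,0],"translation":[0.0007,0.001,0],"gripper":-1},
  {"dr":[0,0,0],"translation":[0,0,0.02],"gripper":-1},
  {"dr":[0,0,0],"translation":[0,0,0.02],"gripper":-1},
  {"dr":[0,0,0],"translation":[0,0,0.005],"gripper":-1},
  {"dr":[0,0,0],"translation":[0,0,0],"gripper":-1},
  {"dr":[0,0,0],"translation":[0,0,0],"gripper":-1},
])

```text
time_s: 24.9
ee_pos: [0.5586, 0.106, 0.0998]
ee_rot: [0.887, 0.462, 0.001, 0.0]
force: [0.1, 0.3, -1.0]
gripper_width: 0.0534
```

```bash
python3 hand.py .020 B4
```

```text
24.95 [0.55863512 0.10611558 0.0999105 ] [-0.15964085  0.87636188 -1.15879661] 0.053443031824030963
zc -0.02849999999999999 tilt slopes [ 0.00137025 -0.00149936 -0.02844473]
in tool [-0.00085476 -0.00047852] -0.028476813971019213 keyway world 13.964209845443094 res 0.0004482331299011843 ring top world [0.55770943 0.10568504 0.12838586]
arbor top 462 [0.55984811 0.10489163 0.10937081] [0.01424232 0.01552482 0.0037355 ]
shift in tool [ 1.86966549e-04 -6.30762870e-04 -5.36254511e-07]
```

Request:
jog_arm([
  {"dr":[0,0,0.5],"translation":[0.0002,-0.0003,0.002],"gripper":-1},
  {"dr":[0,0,0],"translation":[0,0,0.002],"gripper":-1},
  {"dr":[0,0,0],"translation":[0,0,0.001],"gripper":-1},
  {"dr":[0,0,0],"translation":[0,0,0.001],"gripper":-1},
  {"dr":[0,0,0],"translation":[0,0,0.001],"gripper":-1},
  {"dr":[0,0,0],"translation":[0,0,0.001],"gripper":-1},
  {"dr":[0,0,0],"translation":[0,0,0.001],"gripper":-1},
  {"dr":[0,0,0],"translation":[0,0,0],"gripper":-1},
])

```text
time_s: 25.75
ee_pos: [0.5579, 0.1066, 0.0896]
ee_rot: [0.889, 0.458, -0.0, -0.0]
force: [-0.5, 0.2, -1.1]
gripper_width: 0.0533
```

Request:
jog_arm([
  {"dr":[0,0,0],"translation":[0,0,0.001],"gripper":-1},
  {"dr":[0,0,0],"translation":[0,0,0.001],"gripper":-1},
  {"dr":[0,0,0],"translation":[0,0,0.001],"gripper":-1},
  {"dr":[0,0,0],"translation":[0,0,0.001],"gripper":-1},
  {"dr":[0,0,0],"translation":[0,0,0],"gripper":-1},
])

```text
time_s: 26.25
ee_pos: [0.5579, 0.1066, 0.0856]
ee_rot: [0.889, 0.458, -0.0, -0.0]
force: [0.4, -0.1, -0.7]
gripper_width: 0.0532
```

Ring bottom is at about 0.100, past the key tops at 0.1035, with no force.

Request:
jog_arm([
  {"dr":[0,0,0],"translation":[0,0,0.001],"gripper":-1},
  {"dr":[0,0,0],"translation":[0,0,0.001],"gripper":-1},
  {"dr":[0,0,0],"translation":[0,0,0.001],"gripper":-1},
  {"dr":[0,0,0],"translation":[0,0,0.001],"gripper":-1},
  {"dr":[0,0,0],"translation":[0,0,0.001],"gripper":-1},
  {"dr":[0,0,0],"translation":[0,0,0.0005],"gripper":-1},
  {"dr":[0,0,0],"translation":[0,0,0],"gripper":-1},
])

```text
time_s: 26.95
ee_pos: [0.558, 0.1066, 0.0802]
ee_rot: [0.889, 0.458, -0.0, -0.0]
force: [-0.4, -1.1, -0.9]
gripper_width: 0.0536
```

Request:
jog_arm([
  {"dr":[0,0,0],"translation":[0,0,0.0005],"gripper":-1},
  {"dr":[0,0,0],"translation":[0,0,0.0005],"gripper":-1},
  {"dr":[0,0,0],"translation":[0,0,0],"gripper":-1},
])

```text
time_s: 27.25
ee_pos: [0.558, 0.1066, 0.0793]
ee_rot: [0.889, 0.458, 0.0, 0.0]
force: [0.7, -0.7, -0.3]
gripper_width: 0.0536
```

Request:
jog_arm([
  {"dr":[0,0,0],"translation":[0,0,0.0005],"gripper":-1},
  {"dr":[0,0,0],"translation":[0,0,0.0005],"gripper":-1},
  {"dr":[0,0,0],"translation":[0,0,0],"gripper":-1},
])

```text
time_s: 27.55
ee_pos: [0.5582, 0.1066, 0.0791]
ee_rot: [0.889, 0.458, 0.0, 0.0]
force: [-4.3, -1.3, 8.3]
gripper_width: 0.0533
```

Home contact at 8 N. Release and lift clear.

Request:
jog_arm([
  {"dr":[0,0,0],"translation":[0,0,0],"gripper":1},
  {"dr":[0,0,0],"translation":[0,0,0],"gripper":1},
  {"dr":[0,0,0],"translation":[0,0,0],"gripper":1},
  {"dr":[0,0,0],"translation":[0,0,0],"gripper":1},
  {"dr":[0,0,0],"translation":[0,0,0],"gripper":1},
  {"dr":[0,0,0],"translation":[0,0,-0.01],"gripper":1},
  {"dr":[0,0,0],"translation":[0,0,-0.03],"gripper":1},
  {"dr":[0,0,0],"translation":[0,0,-0.03],"gripper":1},
  {"dr":[0,0,0],"translation":[0,0,-0.03],"gripper":1},
  {"dr":[0,0,0],"translation":[0,0,0],"gripper":1},
  {"dr":[0,0,0],"translation":[0,0,0],"gripper":1},
])

```text
time_s: 28.65
ee_pos: [0.5581, 0.1066, 0.1791]
ee_rot: [0.889, 0.458, 0.001, 0.0]
force: [0.1, 0.0, -0.5]
gripper_width: 0.0852
```

```bash
python3 chk.py .1075; python3 - <<'E'
from station import *
from h import *
# bystanders: compare scene views, start vs now, around each
f0=pickle.load(open("f0.pkl","rb"));
for n in("top","scene"):
    f=grab_frame(n);d=cv2.absdiff(f["color"],f0[n]["color"]).max(2)
    for nm,p in dict(pot=(.43,.33,.05),seal=(.70,.01,.005),caliper=(.63,.37,.008)).items():
        u,v=proj(f,[p])[0].astype(int);print(n,nm,(u,v),(d[v-30:v+30,u-30:u+30]>60).mean().round(3))
    if n=="scene":cv2.imwrite("pics/end.png",f["color"])
E
```

```text
28.7 [0.55774243 0.10658234 0.17808889] [-1.19472266  0.21054297 -1.31743259] 0.08552836148211156
[(0.102, 61), (0.103, 112), (0.104, 99), (0.105, 84), (0.106, 505), (0.107, 2199), (0.108, 1786), (0.109, 371), (0.11, 186)]
[0.55777578 0.10590171 0.10751028] [0.05557967 0.05529894 0.0039645 ] plane [ 0.00089767 -0.00154879  0.10784836]
keys 118 12.693311191987528 0.5348630121952951
top pot (np.int64(158), np.int64(261)) 0.0
top seal (np.int64(278), np.int64(168)) 0.043
top caliper (np.int64(151), np.int64(190)) 0.0
scene pot (np.int64(313), np.int64(172)) 0.119
scene seal (np.int64(333), np.int64(269)) 0.005
scene caliper (np.int64(374), np.int64(198)) 0.0
```

View pics/end.png

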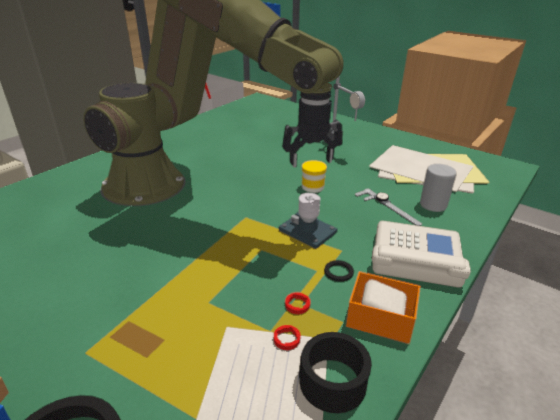

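The stack stands level on the arbor at (309,208). The gripper is open and clear above it. The pot (314,177), seal (339,270), caliper (385,202) and red rings are where they started.

```bash
python3 -c "from station import *; print(job_done())"
```

```text
the job is handed in; nothing more can be done
None
```

All three rings are on the arbor in order (large, middle, small) and the job is handed in. It took about 29 s of the 72 s allowed. No ring needed turning on the keys: I measured the key angle (about 13°) and the keyway angles in the images, and each ring dropped straight in. The highest force I read against the arbor was about 8 N.

| Ring | Top face measured (m) | Expected when home (m) |
|---|---|---|
| Large | 0.0755 | 0.0755 |
| Middle | 0.0918 | 0.0915 |
| Small | 0.1078 | 0.1075 |

- **Seating:** each ring was centred within about 0.6 mm of the axis. The middle and small rings were level to about 2 mrad; I did not fit a tilt for the large one. Each was checked just after release; at the end only the small ring's top was in view.
- **End state:** the gripper is open and clear. In the last scene picture the pot, seal and caliper lie where they started. The picture differences near the pot (12% of pixels, scene view) and the seal (4%, top view) I put down to the arm and shadows, without checking further.

**What disagreed:**
- **TCP offset:** the brief puts the fingertips 19 mm ahead of the TCP. The wrist depth image showed them about 22 mm behind the reported point when shut. My first grip on the large ring closed on air above it, and I corrected for this afterwards.
- **Bench contact:** closing on the rings pressed on the bench with 13 to 20 N.
- **Pictures:** I viewed 13, a few past the budget of 10.

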